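# Close up the glass offcut case

### The arm

A 6-joint arm with a two-finger parallel gripper is mounted at the origin on the work surface. World frame = base frame: x ahead of the robot, y to its left, z up, the work surface at z = 0. Lengths are in mm, angles in rad, forces in N, time in s.
With the tool pointing down it reaches from about 275 to 875 mm from the base axis. Payload 12.5 kg.
Tool frame: the origin (TCP) lies at the very end of the fingers, on their centre line; the grasp point (between the pads) lies 19 mm behind it; y points along the fingers, x is the direction in which the jaws open and shut, and the axes are right-handed (so a half turn about y gives the same grasp; the last joint's range is limited). The gripper opens to 85 mm and grips with 20 to 120 N. Pads are 22 mm wide; open, the fingers measure 114 mm over their backs; the gripper's body (76 mm by 85 mm) begins 54 mm behind the grasp point. The pads swing forward as they close: fully open they stand 13 mm farther back than shut.
Start: joints at [1.048, 0.351, 1.652, -0, 1.139, -0.085], TCP at [233.139, 498.127, 231.29] pointing down, gripper open.
Joint ranges: [-2.75, 2.75], [-0.79, 2.1], [0.01, 2.65], [-1.57, 4.71], [0.07, 3.14], [-2.87, 2.87]. Speed limits (rad/s): [2.22, 2.22, 2.79, 3.14, 3.14, 3.14].

### API

Orientations are given as a rotation vector (axis times angle).
In Python, from cell import * gives the robot as it stands.
- The arm moves only by the tool arm_command, never from a script. Its argument "increments" is a list of rows, each a list of 4 numbers: the shift along the tool's x, y, z in mm, then the turn about the tool's y in degrees. A call has 1 to 10 rows; each row shifts and turns the pose as measured when the row begins, along the tool's axes as they then stand; what a row does not reach is not made up. A row lasts 1/8 s, in which the tool goes at most 62.5 mm and 10.7 degrees, less where a joint would pass 70% of its speed; a pose out of reach is approached as far as the arm can. A call is refused whole if a number of a shift passes 62.5 or a number of a turn 10.7, either way. A call with a gripper value outside its range is refused whole. "claw" is the finger opening in mm, from 0 to 85.4, set as the call begins (left out, the last holds). The fingers move at their own pace and stop on an object; "squeeze" is the grip in N (left out, the last holds). Time passes only in rows, so rows that do not move let the fingers close. It gives the time, the measured TCP pose, the force and the opening at its end, in the units of the state.
- observe(): the state, without advancing time (a new reading comes with each control period).
- get_image(name): name is "scene" or "top"; returns a dict with "img" (384x512x3 uint8, red, green, blue), "fx", "fy", "cx", "cy" (pixels), "k1" (the pictures are not rectified: a ray, as slopes to the right and down, at radius r is drawn at 1 + k1 r^2 times it, then the intrinsics apply), "view" (4x4, takes a point from world to camera coordinates). Camera axes: x right, y up, looking along -z (the intrinsics and any distortion apply to the point x, -y, -z); pixel columns grow to the right and rows downward; lengths in mm; the calibration is good to about 2 mm. A picture is of the moment at which its call begins. There is no depth.
- job_done(): hands the job in, once; it reports no verdict.
The state is a dict: "clock": time; "joints": joint angles; "qvel": joint speeds; "joint_torque": joint torques, N m; "position": TCP position; "tcp_rot": TCP orientation; "ft_force": force on the tool from outside, world axes, zero at the start; "ft_torque": the same for the moment, N m; "gripper_width": finger opening in mm.
Only numpy, scipy, OpenCV 4.12 (cv2) and the standard library are available. Lean on these libraries where they do the work, as an engineer would, in place of code of your own. Each camera call takes 0.05 s, during which the arm holds its last target.

### The job

The plywood case on the glazing bench stands open over its glass offcuts. Pushing with the fingertips only, without pinching the boards, fold the upright inner flap down flat over the glass, then swing the hinged cover shut over it until it lies flush on the rim. Do not lift or shift the case, and leave the tape roll, wooden block and glass jar where they are.

Things in the scene. Friction and masses are not known exactly. Their poses are not given: they have to be found in the camera images.
- case: Loose plywood case of about 3.5 kg, open at the top, 250 mm (its x) by 220 mm (its y) by 75 mm high, walls 10 mm, with glass offcuts lying inside below 30 mm. Origin: centre of its underside; z up. The cover is hinged along x on its +y side, the flap along x just inside its -y side.
- flap (a joint): Angle of the inner flap: 0 folded down flat just below the case's rim (it stops there), 1.57 upright, larger leaning outward over the -y wall (stops at 1.85). Hinge line along the case's x at y = -98 mm, z = 72 mm in the case's frame. The flap reaches 150 mm from the hinge line and folds down towards +y. It weighs about 0.2 kg; a stiff hinge (0.22 N m) keeps it where it is left.
- flap_board: Bare wooden board of the flap, 210 mm along the case's x, 9 mm thick. Its outer face looks outward (the case's -y) when the flap is upright and upward when it is folded down, then 71 mm above the case's underside. Origin at the middle of the hinge line; turns with the flap: its y runs along the board from hinge to free edge, its z is the outer face's normal.
- flap_felt: Grey felt pad, 3 mm thick, on the inner face of the flap, 12 mm short of the free edge and 10 mm short of the side edges. Origin and axes as flap_board.
- flap_edge (a point): Middle of the flap's free edge on its outer face, 150 mm from the hinge line.
- cover (a joint): Angle of the cover: 0 shut flush on the rim (it stops there), 1.57 upright, larger leaning back outward on the +y side (stops at 2.0). Hinge line along the case's x at y = +110 mm, z = 75 mm in the case's frame. The cover reaches 220 mm from the hinge line and shuts towards -y. It weighs about 0.4 kg; a stiff hinge (0.6 N m) keeps it where it is left. It cannot shut while the flap stands up.
- cover_board: Plywood board of the cover, 250 mm along the case's x, 10 mm thick. Its outer face looks outward (the case's +y) when upright and upward when shut, then 85 mm above the case's underside. Origin at the middle of the hinge line; turns with the cover: its y runs along the board from the free edge towards the hinge, its z is the outer face's normal.
- cover_felt: Grey felt pad, 2 mm thick, on the inner face of the cover, 20 mm short of the free edge and of the side edges. Origin and axes as cover_board.
- cover_edge (a point): Middle of the cover's free edge on its outer face, 220 mm from the hinge line.
- tape: Bystander: roll of blue tape lying flat, 96 mm across, 24 mm high. Origin: centre of its underside.
- fid: Bystander: dark wooden block, 75 x 45 x 20 mm, lying flat. Origin: centre of its underside.
- jar: Bystander: glass jar with a steel lid, 60 mm across, 68 mm high. Origin: centre of its underside.

How it is judged:
By the outcome, as a careful person would: the job done as asked, in the order asked, and still so for the second after the job is handed in, with the robot touching nothing.
It also fails if it takes over 61 s, if anything falls off the work surface, if the arm or the gripper's body presses on something with over 40 N, if the wrist force passes 120 N, or if a joint passes its speed limit or range.

## Working session

There is one attempt and no reset: what is moved stays moved. The work goes in short steps, Python scripts to look and compute and a tool call to move; the robot and the scene stay as the last step left them, time stands still between calls to the robot, and variables do not carry over. Pictures are saved under pics/ and viewed, and the job is handed in when it is done.

Besides the shell and the picture viewer there is one more tool, called after "Call:" by a JSON object that holds its "fn" and its "kwargs". arm_command: Moves the arm, as the interface text tells. Its arguments: {"type":"object","properties":{"increments":{"type":"array"},"claw":{"type":"number"},"squeeze":{"type":"number"}},"required":["increments"]}

```bash
mkdir -p pics; ls
python3 - <<'E'
from cell import *
import cv2
s=observe();print({k:(v if not hasattr(v,'tolist') else v.tolist()) for k,v in s.items()})
for n in("scene","top"):
    d=get_image(n);cv2.imwrite(f"pics/{n}0.png",cv2.resize(d["img"][:,:,::-1],None,fx=1.5,fy=1.5,interpolation=cv2.INTER_CUBIC))
    print(n,{k:d[k] for k in("fx","fy","cx","cy","k1","view")})
E
```

```text
pics
{'clock': 0.0, 'joints': [1.0484136975877807, 0.3512527873611802, 1.6524071423612143, -2.3980498227568317e-05, 1.1390716755308588, -0.08456074086672703], 'qvel': [-0.0006175221306365761, 0.0005600909021324787, -0.0006321628792504908, -0.0009375974108690085, 0.000847349830430689, -0.0009695931531037716], 'joint_torque': [-2.206688463957107e-05, -50.610283613204956, -29.140301942825317, -8.676626521264552e-05, 0.004564368864521384, 3.579164911116095e-06], 'position': [232.98659689722624, 497.8652163041947, 230.75578912974726], 'tcp_rot': [-1.3856389637644986, -0.8802032122675747, 0.8818434270112485], 'ft_force': [-0.19435570526100485, 0.1757843919595774, 0.0908396442846952], 'ft_torque': [0.0073223492996821555, 0.017245155190025792, 0.0025753760119717147], 'gripper_width': 85.30163378386239}
scene {'fx': 381.0161175867079, 'fy': 381.0161175867079, 'cx': 253.33251047774615, 'cy': 194.7091902970729, 'k1': -0.027095894774886334, 'view': array([[-7.77727581e-01,  6.28423510e-01,  1.49566707e-02,
         4.62728372e+02],
       [-5.21013741e-01, -6.57745760e-01,  5.43980879e-01,
         2.78261780e+02],
       [ 3.51688060e-01,  4.15276302e-01,  8.38964303e-01,
        -1.17069144e+03],
       [ 0.00000000e+00,  0.00000000e+00,  0.00000000e+00,
         1.00000000e+00]])}
top {'fx': 401.9576281232666, 'fy': 401.9576281232666, 'cx': 259.70589527453257, 'cy': 198.2680541864371, 'k1': -0.07020986939286872, 'view': array([[-2.57043497e-02, -9.99605299e-01,  1.13372024e-02,
         2.40256538e+01],
       [ 9.87793112e-01, -2.36543830e-02,  1.53965056e-01,
        -6.16910752e+02],
       [-1.53636111e-01,  1.51563821e-02,  9.88011250e-01,
        -1.09382833e+03],
       [ 0.00000000e+00,  0.00000000e+00,  0.00000000e+00,
         1.00000000e+00]])}
```

View pics/scene0.png

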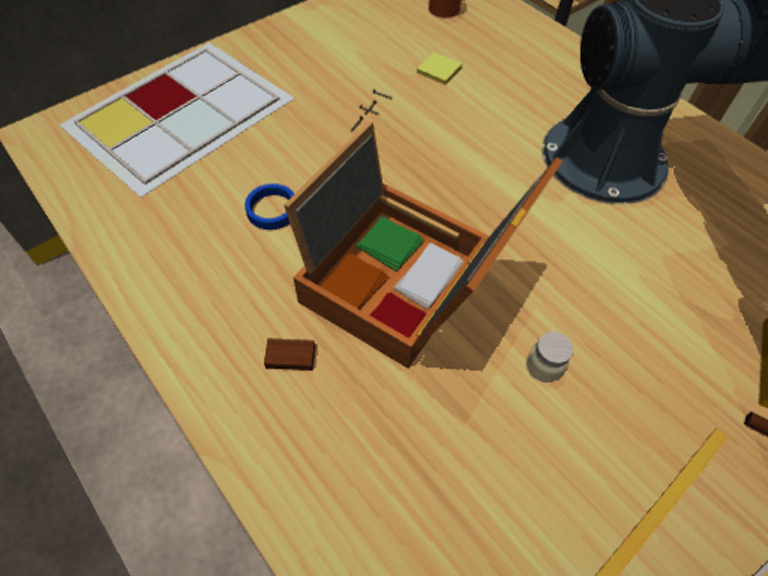

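View pics/top0.png

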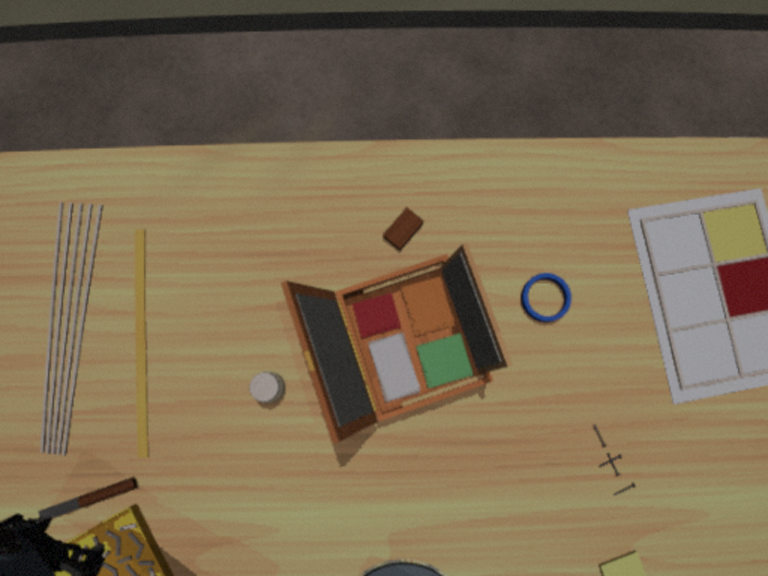

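Run:
```python
import cv2
from cell import *
def crop(n,x0,y0,x1,y1,f,o):
    im=get_image(n)["img"][:,:,::-1]
    c=cv2.resize(im[y0:y1,x0:x1],None,fx=f,fy=f,interpolation=cv2.INTER_CUBIC)
    for x in range((x0//20+1)*20,x1,20):
        cv2.line(c,((x-x0)*f,0),((x-x0)*f,6),(255,255,255),1);cv2.putText(c,str(x),((x-x0)*f-10,16),0,.35,(255,255,0),1)
    for y in range((y0//20+1)*20,y1,20):
        cv2.line(c,(0,(y-y0)*f),(6,(y-y0)*f),(255,255,255),1);cv2.putText(c,str(y),(8,(y-y0)*f+4),0,.35,(255,255,0),1)
    cv2.imwrite(o,c)
crop("top",160,130,390,320,3,"pics/topc.png")
crop("scene",150,70,400,260,3,"pics/scenec.png")
```

```text
(no output)
```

View pics/topc.png

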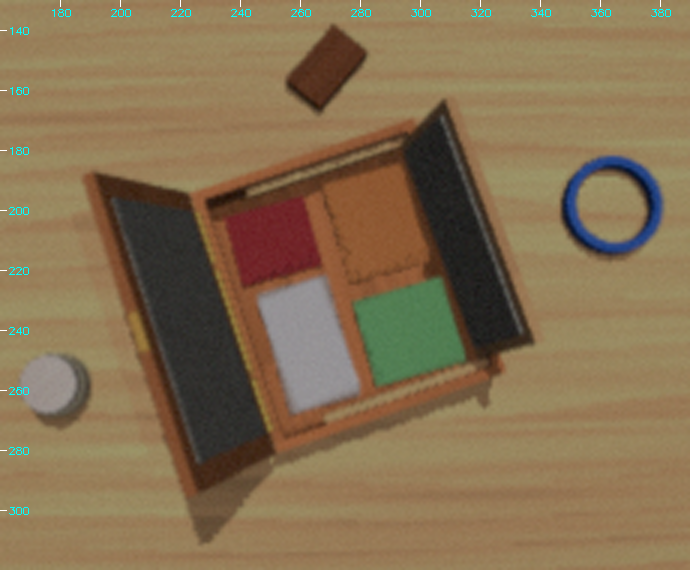

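View pics/scenec.png

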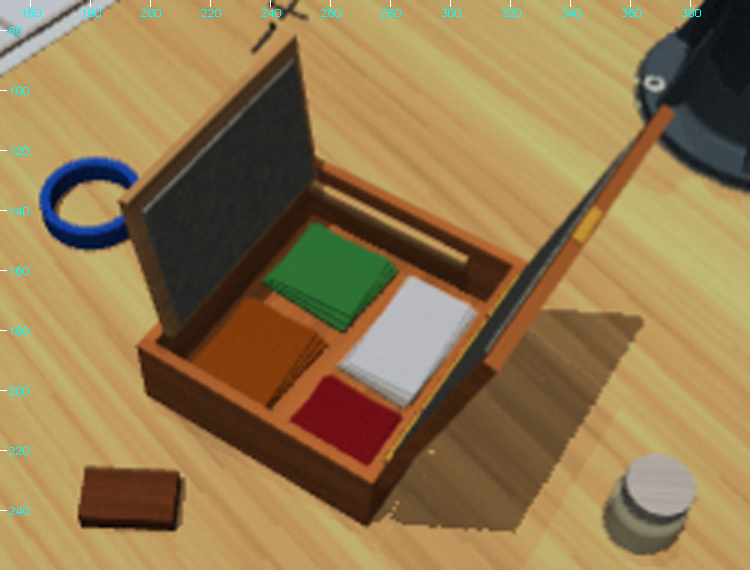

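```bash
cat > h.py <<'E'
import numpy as np
from cell import *
import cv2
from scipy.spatial.transform import Rotation as R
from scipy.optimize import least_squares
def proj(d,P):
    P=np.atleast_2d(P);c=P@d["view"][:3,:3].T+d["view"][:3,3]
    s=np.c_[c[:,0],-c[:,1]]/-c[:,2:3];r2=(s**2).sum(1,keepdims=True);s=s*(1+d["k1"]*r2)
    return s*[d["fx"],d["fy"]]+[d["cx"],d["cy"]]
def ray(d,u,z):
    s=(np.array(u)-[d["cx"],d["cy"]])/[d["fx"],d["fy"]];t=s.copy()
    for _ in range(10): t=s/(1+d["k1"]*(t@t))
    Rm=d["view"][:3,:3];o=-Rm.T@d["view"][:3,3];v=Rm.T@np.array([t[0],-t[1],-1.])
    return o+v*(z-o[2])/v[2]
def local(kind,p,fa,ca):
    p=np.array(p,float)
    if kind=='c': return p
    if kind=='f': # y along board, z outer normal
        y=np.array([0,np.cos(fa),np.sin(fa)]);z=np.array([0,-np.sin(fa),np.cos(fa)])
        return np.array([p[0],-98,72])+p[1]*y+p[2]*z
    u=np.array([0,-np.cos(ca),np.sin(ca)]);n=np.array([0,np.sin(ca),np.cos(ca)])
    return np.array([p[0],110,75])+p[1]*-u*1+p[2]*n   # p[1]=-220 at free edge
def toworld(p,x,y,w):
    c,s=np.cos(w),np.sin(w);return np.array([x+c*p[0]-s*p[1],y+s*p[0]+c*p[1],p[2]])
def crop(n,x0,y0,x1,y1,f,o):
    im=get_image(n)["img"][:,:,::-1]
    c=cv2.resize(im[y0:y1,x0:x1],None,fx=f,fy=f,interpolation=cv2.INTER_CUBIC)
    for x in range((x0//20+1)*20,x1,20):
        cv2.line(c,((x-x0)*f,0),((x-x0)*f,6),(255,255,255),1);cv2.putText(c,str(x),((x-x0)*f-10,16),0,.35,(255,255,0),1)
    for y in range((y0//20+1)*20,y1,20):
        cv2.line(c,(0,(y-y0)*f),(6,(y-y0)*f),(255,255,255),1);cv2.putText(c,str(y),(8,(y-y0)*f+4),0,.35,(255,255,0),1)
    cv2.imwrite(o,c)
E
cat > fit.py <<'E'
from h import *
D={'t':get_image("top"),'s':get_image("scene")}
O=[('t','c',(125,110,75),(223.3,195)),('t','c',(125,-110,75),(297.3,170.3)),('t','c',(-125,-110,75),(327.7,253.3)),('t','c',(-125,110,75),(251.7,280.7)),
('t','f',(105,150,0),(309.7,163)),('t','f',(-105,150,0),(337.7,244.3)),
('t','v',(125,-220,10),(189.3,187.7)),('t','v',(-125,-220,10),(224.3,294.7)),
('s','c',(125,-110,75),(196.7,185.7)),('s','c',(125,-110,0),(200,201.7)),('s','c',(125,110,75),(274,230.7)),('s','c',(125,110,0),(272.7,244.7)),('s','c',(-125,-110,75),(256,122.7)),('s','c',(-125,110,75),(324.3,157.3)),
('s','f',(-105,150,0),(248.7,82.3)),('s','f',(105,150,0),(190,137.7)),('s','v',(-125,-220,10),(374.7,106.7)),('s','v',(125,-220,10),(315.3,194))]
def res(q): return np.array([proj(D[a],toworld(local(k,p,q[3],q[4]),*q[:3]))[0]-uv for a,k,p,uv in O])
r=least_squares(lambda q:res(q).ravel(),[550,0,.3,1.5,1.9],x_scale=[100,100,.1,.1,.1],loss='soft_l1')
print(r.x)
for o,e in zip(O,res(r.x)): print(o[:3],e.round(1))
for n,c,u,z in [('tape','t',(364,198.5),24),('fid','t',(268.5,152.5),20),('jar','t',(178,258),68)]: print(n,ray(D[c],u,z).round())
E
python3 fit.py
```

```text
[ 5.40281234e+02 -3.08130150e+01  3.03404857e-01  1.69516896e+00
  1.82359131e+00]
('t', 'c', (125, 110, 75)) [-0.6 -0.7]
('t', 'c', (125, -110, 75)) [-0.  -0.9]
('t', 'c', (-125, -110, 75)) [0.3 1.1]
('t', 'c', (-125, 110, 75)) [-0.1  0.3]
('t', 'f', (105, 150, 0)) [-1.  -0.2]
('t', 'f', (-105, 150, 0)) [1.  0.1]
('t', 'v', (125, -220, 10)) [-1.4  0.4]
('t', 'v', (-125, -220, 10)) [-1.9  0.9]
('s', 'c', (125, -110, 75)) [-0.8 -0.7]
('s', 'c', (125, -110, 0)) [-0.8 -0. ]
('s', 'c', (125, 110, 75)) [0.4 0.6]
('s', 'c', (125, 110, 0)) [-0.2  1.2]
('s', 'c', (-125, -110, 75)) [-1.9 -1.3]
('s', 'c', (-125, 110, 75)) [2.7 0.5]
('s', 'f', (-105, 150, 0)) [-0.6 -0.7]
('s', 'f', (105, 150, 0)) [ 1.6 -0.2]
('s', 'v', (-125, -220, 10)) [-0.6 -0.1]
('s', 'v', (125, -220, 10)) [-0.9 -1.2]
tape [ 613. -296.   24.]
fid [758. -21.  20.]
jar [454. 236.  68.]
```

```bash
cat >> h.py <<'E'
Q=[540.3,-30.8,.3034]
def st():
    s=observe();p=np.array(s["position"]);d=p-[Q[0],Q[1],0];c,n=np.cos(Q[2]),np.sin(Q[2])
    L=np.array([c*d[0]+n*d[1],-n*d[0]+c*d[1],d[2]])
    M=R.from_rotvec(s["tcp_rot"]).as_matrix();C=np.array([[c,n,0],[-n,c,0],[0,0,1]])
    print("t",round(s["clock"],2),"world",p.round(1),"case",L.round(1),"w",round(s["gripper_width"],1),"F",np.round(C@np.array(s["ft_force"]),1));print("tool axes in case (cols)\n",(C@M).round(3));return s,L,C@M
E
python3 -c "
from h import *
st()"
```

```text
t 0.3 world [233.1 498.1 231.1] case [-135.2  596.5  231.1] w 85.5 F [-0.5  0.3  0.8]
tool axes in case (cols)
 [[ 0.675 -0.    -0.738]
 [ 0.738 -0.     0.675]
 [-0.    -1.     0.   ]]
```

Call:
{"fn": "arm_command", "kwargs": {"increments": [[0, -30, 0, 0], [0, -30, 0, 0], [0, -30, 0, 0], [0, -30, 0, 0], [0, 0, 0, 0]], "claw": 0, "squeeze": 20}}

```text
clock: 0.92
position: [232.9, 497.7, 354.1]
tcp_rot: [-1.386, -0.879, 0.883]
ft_force: [-0.3, 0.3, -0.3]
gripper_width: -0.0
```

```bash
python3 -c "
from h import *
st()"
```

```text
t 0.93 world [232.9 497.7 354.1] case [-135.4  596.2  354.1] w -0.0 F [-0.2  0.4 -0.3]
tool axes in case (cols)
 [[ 0.675 -0.002 -0.738]
 [ 0.738 -0.001  0.675]
 [-0.002 -1.     0.   ]]
```

Call:
{"fn": "arm_command", "kwargs": {"increments": [[0, 0, 0, 9.5], [0, 0, 0, 9.5], [0, 0, 0, 9.5], [0, 0, 0, 9.5], [0, 0, 0, 9.5], [0, 0, 0, 0]]}}

```text
clock: 1.68
position: [232.1, 496.2, 347.9]
tcp_rot: [-1.568, -0.214, 0.225]
ft_force: [-0.1, 0.6, -0.2]
gripper_width: 0.0
```

```bash
python3 -c "
from h import *
st()"
```

```text
t 1.68 world [232.1 496.2 347.9] case [-136.6  595.   347.9] w 0.0 F [ 0.1  0.6 -0.2]
tool axes in case (cols)
 [[ 1.    -0.008  0.024]
 [-0.024 -0.007  1.   ]
 [-0.008 -1.    -0.007]]
```

Call:
{"fn": "arm_command", "kwargs": {"increments": [[9, -3, -48, -0.3], [9, -1, -48, -0.3], [9, -1, -48, -0.3], [9, -1, -48, -0.3], [9, -1, -48, 0], [9, -1, -48, 0], [9, -1, -48, 0], [9, -1, -48, 0]]}}

```text
clock: 2.68
position: [420.9, 143.6, 356.0]
tcp_rot: [-1.565, -0.261, 0.278]
ft_force: [0.4, 0.2, 0.5]
gripper_width: -0.1
```

```bash
python3 -c "
from h import *
st()"
```

```text
t 2.67 world [420.9 143.6 356. ] case [-61.8 202.1 356. ] w -0.1 F [0.5 0.1 0.5]
tool axes in case (cols)
 [[ 0.999 -0.012 -0.04 ]
 [ 0.04  -0.009  0.999]
 [-0.013 -1.    -0.009]]
```

Call:
{"fn": "arm_command", "kwargs": {"increments": [[6, -2, -48, 0.5], [6, -2, -48, 0.5], [6, 0, -48, 0.5], [6, 0, -48, 0.5], [6, 0, -48, 0.3], [6, 0, -48, 0], [6, 0, -48, 0], [6, 0, -48, 0], [0, 0, 0, 0]]}}

```text
clock: 3.8
position: [595.1, -218.9, 356.5]
tcp_rot: [-1.562, -0.254, 0.28]
ft_force: [-0.0, 0.5, -0.5]
gripper_width: -0.0
```

```bash
python3 -c "
from h import *
st()"
```

```text
t 3.8 world [ 595.1 -218.9  356.5] case [  -3.9 -195.9  356.5] w -0.0 F [ 0.1  0.5 -0.5]
tool axes in case (cols)
 [[ 0.999 -0.017 -0.036]
 [ 0.036 -0.006  0.999]
 [-0.018 -1.    -0.005]]
```

Call:
{"fn": "arm_command", "kwargs": {"increments": [[0, 33, 0, 0.7], [0, 33, 0, 0.7], [0, 33, 0, 0.5], [0, 33, 0, 0], [0, 25, 0, 0], [0, 0, 0, 0]]}}

```text
clock: 4.55
position: [590.7, -215.8, 193.6]
tcp_rot: [-1.561, -0.243, 0.272]
ft_force: [-0.2, 0.5, 0.5]
gripper_width: 0.2
```

```bash
python3 -c "
from h import *
st()
crop('scene',120,20,400,260,2,'pics/s1.png');crop('top',200,110,400,300,3,'pics/t1.png')"
```

```text
t 4.55 world [ 590.7 -215.8  193.6] case [  -7.2 -191.6  193.6] w 0.2 F [-0.1  0.5  0.5]
tool axes in case (cols)
 [[ 1.    -0.019 -0.024]
 [ 0.024 -0.003  1.   ]
 [-0.019 -1.    -0.002]]
```

View pics/s1.png

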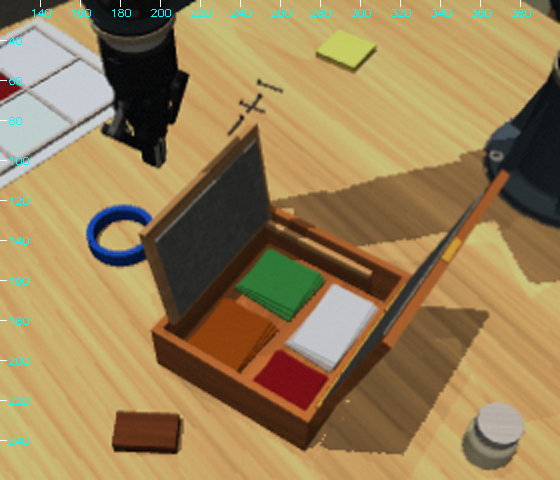

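View pics/t1.png

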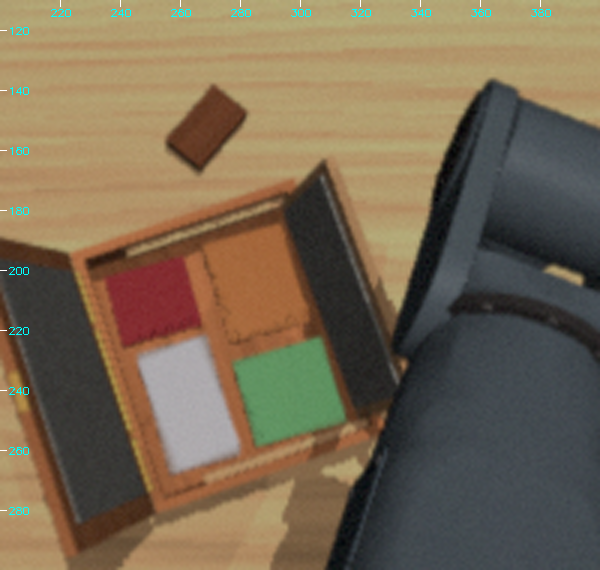

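Call:
{"fn": "arm_command", "kwargs": {"increments": [[1, 0, 15, 0.5], [1, 0, 15, 0.5], [1, 0, 15, 0.3], [0, 0, 15, 0], [0, 0, 10, 0], [0, 0, 10, 0], [0, 0, 8, 0]]}}

```text
clock: 5.52
position: [567.3, -126.0, 199.1]
tcp_rot: [-1.569, -0.232, 0.247]
ft_force: [2.1, -1.6, -1.5]
gripper_width: 0.0
```

```bash
python3 -c "
from h import *
st()
crop('scene',120,20,400,260,2,'pics/s2.png')"
```

```text
t 5.53 world [ 567.3 -126.   199.1] case [ -2.7 -98.9 199.1] w 0.0 F [ 1.5 -2.1 -1.5]
tool axes in case (cols)
 [[ 1.    -0.011 -0.001]
 [ 0.001 -0.01   1.   ]
 [-0.011 -1.    -0.01 ]]
```

View pics/s2.png

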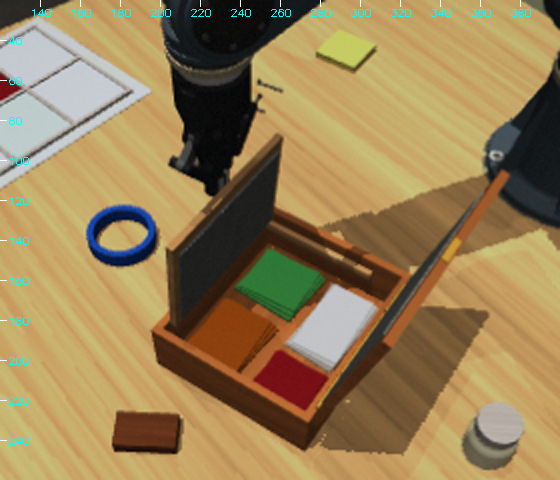

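Call:
{"fn": "arm_command", "kwargs": {"increments": [[0, 3, 13, 0], [0, 4, 13, 0], [0, 5, 12, 0], [0, 6, 12, 0], [0, 7, 11, 0], [0, 8, 10, 0], [0, 9, 9, 0]]}}

```text
clock: 6.45
position: [541.3, -44.3, 153.5]
tcp_rot: [-1.569, -0.232, 0.246]
ft_force: [1.5, -1.5, 0.4]
gripper_width: 0.2
```

```bash
python3 -c "
from h import *
st()
crop('scene',120,20,400,260,2,'pics/s3.png')"
```

```text
t 6.45 world [541.3 -44.3 153.5] case [ -3.1 -13.2 153.5] w 0.2 F [ 1.  -1.9  0.4]
tool axes in case (cols)
 [[ 1.    -0.011 -0.001]
 [ 0.001 -0.009  1.   ]
 [-0.011 -1.    -0.009]]
```

View pics/s3.png

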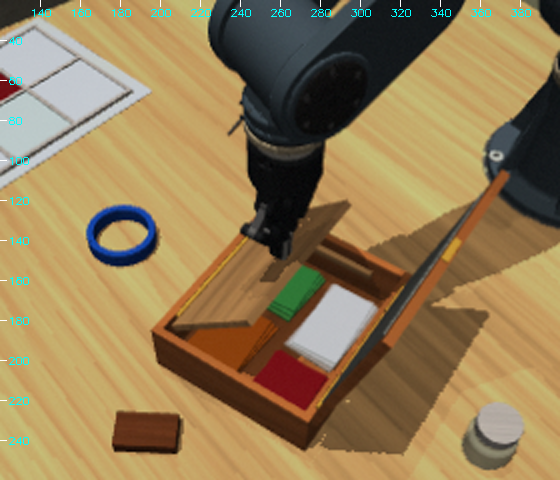

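Call:
{"fn": "arm_command", "kwargs": {"increments": [[0, 11, 8, 0], [0, 12, 7, 0], [0, 12, 5, 0], [0, 12, 4, 0], [0, 11, 3, 0], [0, 9, 0, 0], [0, 4, 0, 0]]}}

```text
clock: 7.38
position: [530.8, -16.8, 75.4]
tcp_rot: [-1.567, -0.23, 0.248]
ft_force: [-0.5, 0.0, 0.2]
gripper_width: 0.1
```

```bash
python3 -c "
from h import *
st()
crop('scene',120,20,400,260,2,'pics/s4.png')"
```

```text
t 7.38 world [530.8 -16.8  75.4] case [-4.9 16.2 75.4] w 0.1 F [-0.5  0.2  0.2]
tool axes in case (cols)
 [[ 1.    -0.013 -0.001]
 [ 0.001 -0.008  1.   ]
 [-0.013 -1.    -0.008]]
```

View pics/s4.png

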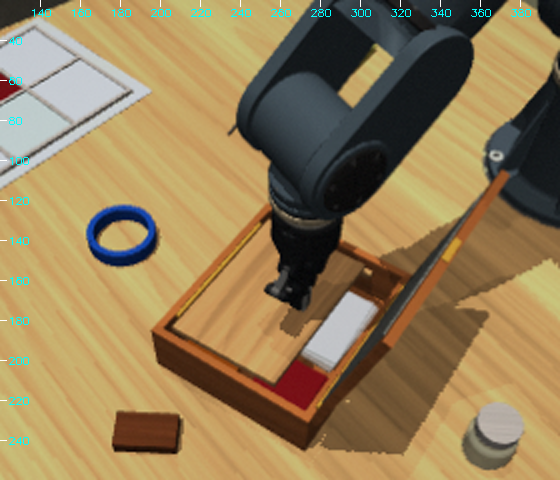

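Call:
{"fn": "arm_command", "kwargs": {"increments": [[0, 2, 0, 0], [0, 2, 0, 0], [0, 2, 0, 0]]}}

```text
clock: 7.8
position: [531.0, -17.0, 70.5]
tcp_rot: [-1.567, -0.23, 0.248]
ft_force: [-9.8, 2.6, 30.3]
gripper_width: 0.3
```

```bash
python3 -c "
from h import *
st()"
```

```text
t 7.8 world [531.  -17.   70.5] case [-4.7 16.  70.5] w 0.3 F [-8.6  5.4 30.3]
tool axes in case (cols)
 [[ 1.    -0.013 -0.   ]
 [ 0.    -0.008  1.   ]
 [-0.013 -1.    -0.008]]
```

Call:
{"fn": "arm_command", "kwargs": {"increments": [[0, -15, 0, 0], [0, -30, 0, 0], [0, -40, 0, 0], [0, -40, 0, 0], [0, -40, 0, 0], [0, -40, 0, 0], [0, -40, 0, 0], [0, -40, 0, 0], [0, 0, 0, 0]]}}

```text
clock: 8.93
position: [533.0, -14.1, 369.6]
tcp_rot: [-1.569, -0.233, 0.243]
ft_force: [-0.7, 0.1, -0.3]
gripper_width: -0.4
```

```bash
python3 -c "
from h import *
st()
crop('scene',120,20,400,260,2,'pics/s5.png')
crop('top',160,110,390,300,3,'pics/t5.png')"
```

```text
t 8.93 world [533.  -14.1 369.6] case [ -2.   18.1 369.6] w -0.4 F [-0.7  0.3 -0.3]
tool axes in case (cols)
 [[ 1.    -0.008  0.   ]
 [-0.    -0.01   1.   ]
 [-0.008 -1.    -0.01 ]]
```

View pics/s5.png

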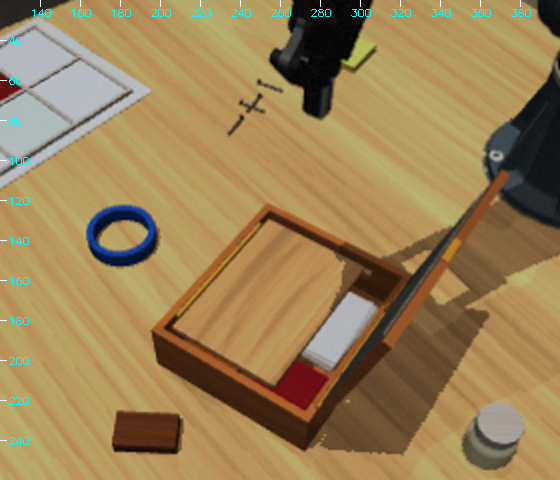

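View pics/t5.png

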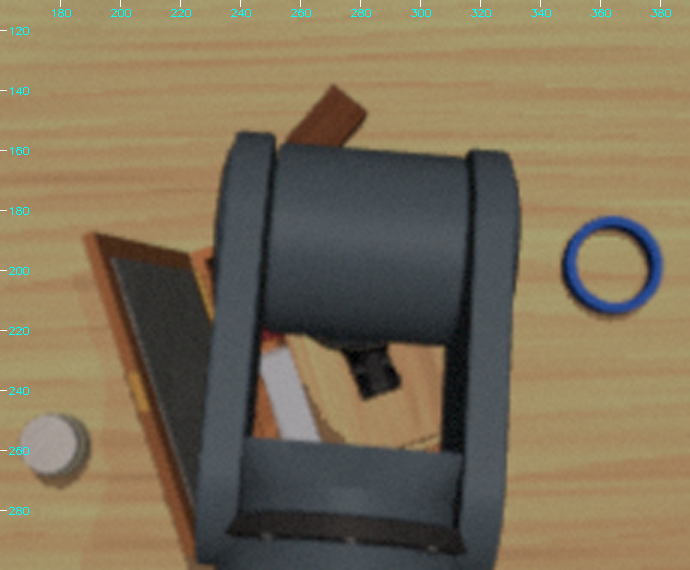

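Call:
{"fn": "arm_command", "kwargs": {"increments": [[0, 0, 32, 0], [0, 0, 32, 0], [0, 0, 32, 0], [0, 0, 32, 0], [0, 0, 32, 0], [0, 0, 32, 0], [0, 0, 32, 0], [0, 0, 0, 0]]}}

```text
clock: 10.02
position: [459.4, 204.9, 353.8]
tcp_rot: [-1.568, -0.214, 0.26]
ft_force: [0.3, -0.4, -0.2]
gripper_width: -0.1
```

```bash
python3 -c "
from h import *
st()"
```

```text
t 10.03 world [459.4 204.9 353.8] case [ -6.8 249.1 353.8] w -0.1 F [ 0.2 -0.5 -0.2]
tool axes in case (cols)
 [[ 1.    -0.031  0.002]
 [-0.002 -0.006  1.   ]
 [-0.031 -1.    -0.006]]
```

Call:
{"fn": "arm_command", "kwargs": {"increments": [[0, 30, 0, 0], [0, 30, 0, 0], [0, 25, 0, 0], [0, 18, 0, 0], [0, 0, 0, 0]]}}

```text
clock: 10.65
position: [455.5, 199.1, 244.0]
tcp_rot: [-1.571, -0.208, 0.265]
ft_force: [-0.9, 0.8, 0.4]
gripper_width: -0.1
```

```bash
python3 -c "
from h import *
st()
crop('scene',200,0,480,240,2,'pics/s6.png')"
```

```text
t 10.65 world [455.5 199.1 244. ] case [-12.2 244.8 244. ] w -0.1 F [-0.6  1.1  0.4]
tool axes in case (cols)
 [[ 0.999 -0.038  0.003]
 [-0.003 -0.007  1.   ]
 [-0.038 -0.999 -0.008]]
```

View pics/s6.png

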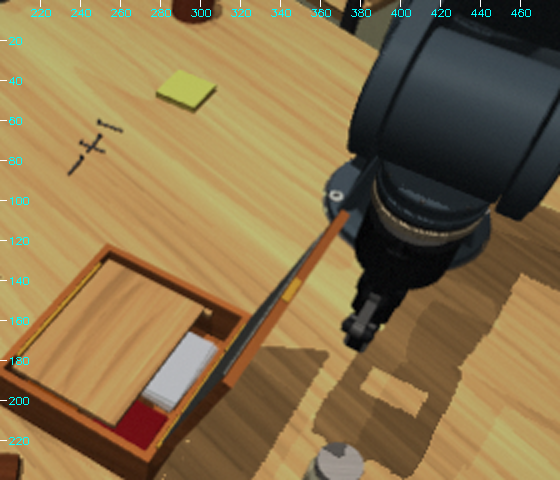

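Call:
{"fn": "arm_command", "kwargs": {"increments": [[2, 0, -14, 0], [2, 0, -14, 0], [2, 0, -14, 0], [1, 0, -14, 0], [1, 0, -12, 0], [0, 0, -12, 0], [0, 0, -12, 0]]}}

```text
clock: 11.58
position: [495.7, 109.6, 254.4]
tcp_rot: [-1.566, -0.218, 0.253]
ft_force: [-7.1, 2.7, 10.6]
gripper_width: -0.2
```

```bash
python3 -c "
from h import *
st()
crop('scene',200,0,480,240,2,'pics/s7.png')"
```

```text
t 11.57 world [495.7 109.6 254.4] case [ -0.6 147.3 254.4] w -0.2 F [-6.   4.7 10.6]
tool axes in case (cols)
 [[ 1.    -0.024  0.004]
 [-0.004 -0.004  1.   ]
 [-0.024 -1.    -0.005]]
```

View pics/s7.png

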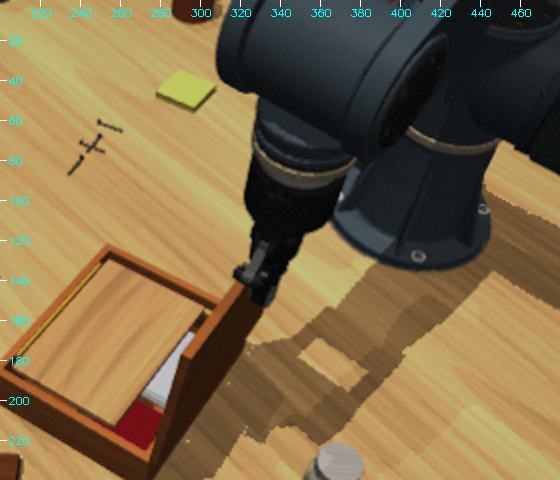

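Call:
{"fn": "arm_command", "kwargs": {"increments": [[0, -4, 4, 0], [0, -8, 3, 0], [0, -8, 0, 0], [0, 0, 0, 0]]}}

```text
clock: 12.12
position: [495.2, 114.6, 276.2]
tcp_rot: [-1.567, -0.218, 0.251]
ft_force: [0.0, -0.5, -0.4]
gripper_width: -0.0
```

```bash
python3 -c "
from h import *
st()
crop('scene',240,60,400,180,5,'pics/s8.png')"
```

```text
t 12.12 world [495.2 114.6 276.2] case [  0.4 152.2 276.2] w -0.0 F [-0.1 -0.4 -0.4]
tool axes in case (cols)
 [[ 1.    -0.022  0.005]
 [-0.005 -0.006  1.   ]
 [-0.022 -1.    -0.006]]
```

View pics/s8.png

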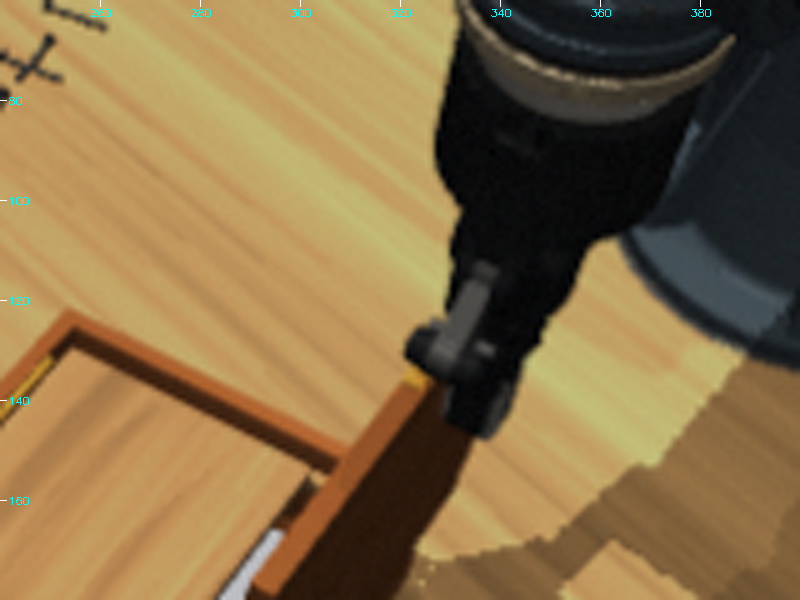

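Call:
{"fn": "arm_command", "kwargs": {"increments": [[0, 0, -15, 0], [0, 0, -15, 0], [0, 0, -15, 0], [0, 2, -16, 0], [0, 3, -16, 0]]}}

```text
clock: 12.8
position: [519.0, 36.7, 270.5]
tcp_rot: [-1.565, -0.218, 0.252]
ft_force: [0.4, 2.7, -0.6]
gripper_width: -0.0
```

```bash
python3 -c "
from h import *
st()
crop('scene',200,20,400,220,3,'pics/s9.png')"
```

```text
t 12.8 world [519.   36.7 270.5] case [-2.000e-01  7.070e+01  2.705e+02] w -0.0 F [ 1.1  2.4 -0.6]
tool axes in case (cols)
 [[ 1.    -0.022  0.004]
 [-0.004 -0.004  1.   ]
 [-0.022 -1.    -0.004]]
```

View pics/s9.png

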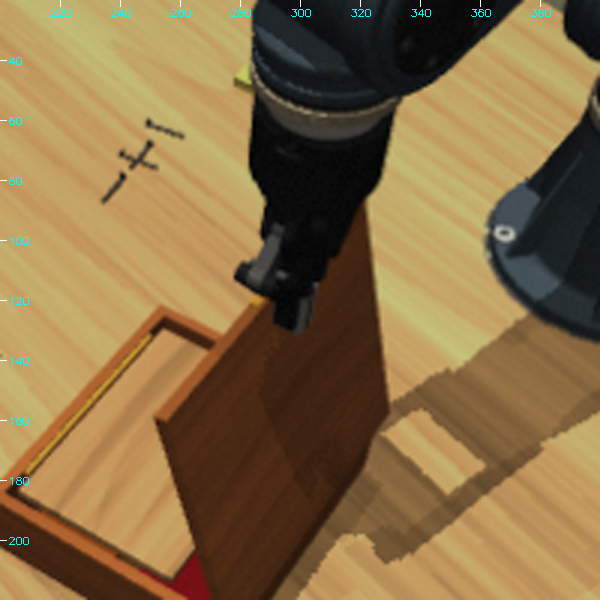

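Call:
{"fn": "arm_command", "kwargs": {"increments": [[0, 5, -17, 0], [0, 6, -16, 0], [0, 8, -16, 0], [0, 9, -15, 0], [0, 10, -14, 0], [0, 12, -13, 0], [0, 13, -12, 0]]}}

```text
clock: 13.72
position: [549.8, -71.0, 203.0]
tcp_rot: [-1.566, -0.217, 0.253]
ft_force: [0.8, 1.4, 1.3]
gripper_width: 0.2
```

```bash
python3 -c "
from h import *
st()
crop('scene',200,20,400,220,3,'pics/s10.png')"
```

```text
t 13.72 world [549.8 -71.  203. ] case [ -2.9 -41.2 203. ] w 0.2 F [1.2 1.1 1.3]
tool axes in case (cols)
 [[ 1.    -0.024  0.005]
 [-0.005 -0.005  1.   ]
 [-0.024 -1.    -0.005]]
```

View pics/s10.png

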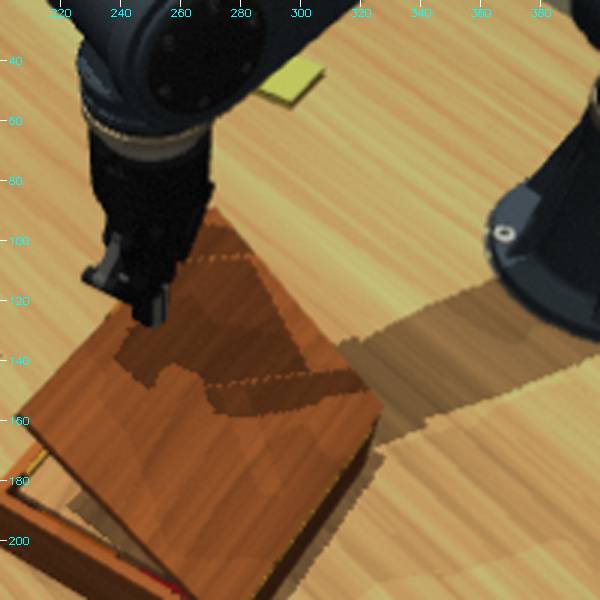

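Call:
{"fn": "arm_command", "kwargs": {"increments": [[0, 15, -8, 0], [0, 15, -7, 0], [0, 16, -5, 0], [0, 16, -3, 0], [0, 16, -2, 0], [0, 13, 0, 0], [0, 7, 0, 0]]}}

```text
clock: 14.65
position: [554.8, -99.1, 96.3]
tcp_rot: [-1.567, -0.215, 0.254]
ft_force: [0.2, -0.6, 0.7]
gripper_width: -0.1
```

```bash
python3 -c "
from h import *
st()
crop('scene',150,20,400,260,2,'pics/s11.png')"
```

```text
t 14.65 world [554.8 -99.1  96.3] case [ -6.5 -69.5  96.3] w -0.1 F [-0.  -0.6  0.7]
tool axes in case (cols)
 [[ 1.    -0.026  0.005]
 [-0.005 -0.005  1.   ]
 [-0.026 -1.    -0.005]]
```

View pics/s11.png

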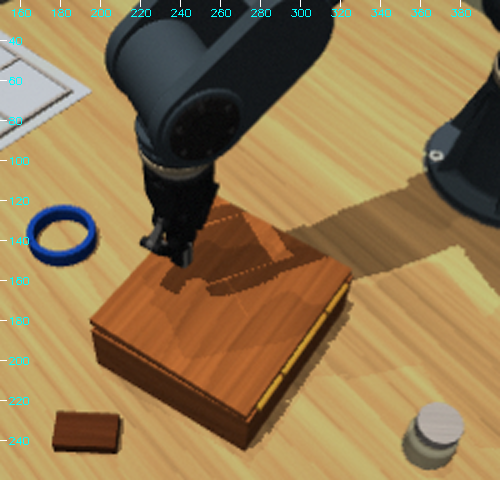

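Nearly shut; pressing down in small steps.

Call:
{"fn": "arm_command", "kwargs": {"increments": [[0, 4, 0, 0], [0, 3, 0, 0], [0, 2, 0, 0], [0, 2, 0, 0]]}}

```text
clock: 15.2
position: [554.7, -99.1, 85.0]
tcp_rot: [-1.567, -0.216, 0.254]
ft_force: [-0.7, -0.8, 9.3]
gripper_width: -0.2
```

```bash
python3 -c "
from h import *
st()"
```

```text
t 15.2 world [554.7 -99.1  85. ] case [ -6.7 -69.5  85. ] w -0.2 F [-0.9 -0.5  9.3]
tool axes in case (cols)
 [[ 1.    -0.025  0.004]
 [-0.004 -0.005  1.   ]
 [-0.025 -1.    -0.006]]
```

Call:
{"fn": "arm_command", "kwargs": {"increments": [[0, 1.5, 0, 0], [0, 1, 0, 0]]}}

```text
clock: 15.45
position: [554.9, -99.1, 85.0]
tcp_rot: [-1.568, -0.216, 0.254]
ft_force: [-5.8, 0.2, 13.2]
gripper_width: -0.1
```

```bash
python3 -c "
from h import *
st()"
```

```text
t 15.45 world [554.9 -99.1  85. ] case [ -6.5 -69.6  85. ] w -0.1 F [-5.5  1.9 13.2]
tool axes in case (cols)
 [[ 1.    -0.025  0.004]
 [-0.004 -0.006  1.   ]
 [-0.025 -1.    -0.006]]
```

Call:
{"fn": "arm_command", "kwargs": {"increments": [[0, -10, 0, 0], [0, -30, 0, 0], [0, -40, 0, 0], [0, -40, 0, 0], [0, -40, 0, 0], [0, -40, 0, 0], [0, 0, -50, 0], [0, 0, -50, 0], [0, 0, -50, 0], [0, 0, 0, 0]]}}

```text
clock: 16.7
position: [604.9, -242.6, 297.1]
tcp_rot: [-1.568, -0.222, 0.252]
ft_force: [1.0, 0.5, -0.5]
gripper_width: 0.1
```

Call:
{"fn": "arm_command", "kwargs": {"increments": [[0, 0, -40, 0], [0, 0, -40, 0], [0, 0, -40, 0], [0, 0, 0, 0]]}}

```text
clock: 17.2
position: [641.6, -357.3, 299.2]
tcp_rot: [-1.567, -0.224, 0.253]
ft_force: [0.2, 0.4, -0.6]
gripper_width: -0.3
```

```bash
python3 -c "
from h import *
st()
crop('scene',150,80,400,260,3,'pics/s12.png')
crop('top',160,110,390,300,3,'pics/t12.png')
for n in ('scene','top'):
  d=get_image(n);print(n,[proj(d,toworld(np.array(p),*Q))[0].round(1).tolist() for p in [(125,-110,85),(-125,-110,85),(125,110,85),(-125,110,85),(125,-110,0),(125,110,0)]])"
```

```text
t 17.2 world [ 641.6 -357.3  299.2] case [  -0.9 -341.8  299.2] w -0.3 F [ 0.3  0.3 -0.6]
tool axes in case (cols)
 [[ 1.    -0.02  -0.   ]
 [-0.    -0.006  1.   ]
 [-0.02  -1.    -0.006]]
scene [[195.4, 182.6], [254.2, 118.8], [274.7, 229.2], [327.7, 155.3], [199.2, 201.7], [272.5, 245.9]]
top [[297.6, 168.6], [328.7, 254.3], [222.4, 193.7], [251.5, 281.2], [294.7, 175.1], [224.7, 198.4]]
```

View pics/s12.png

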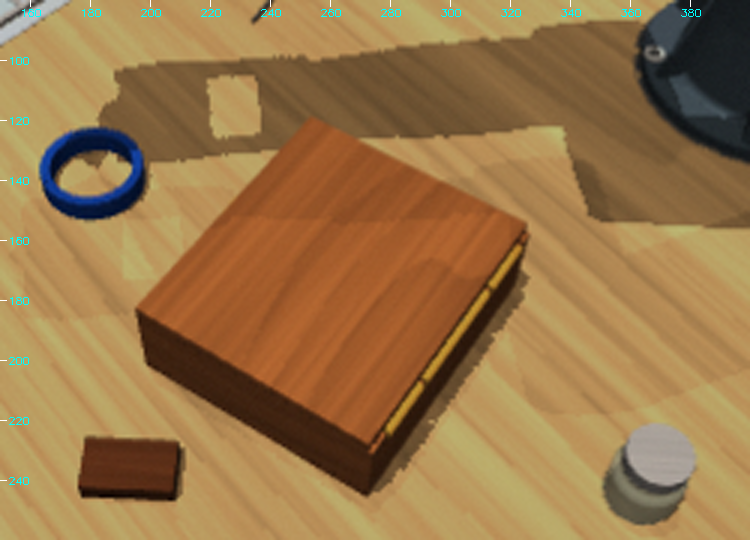

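View pics/t12.png

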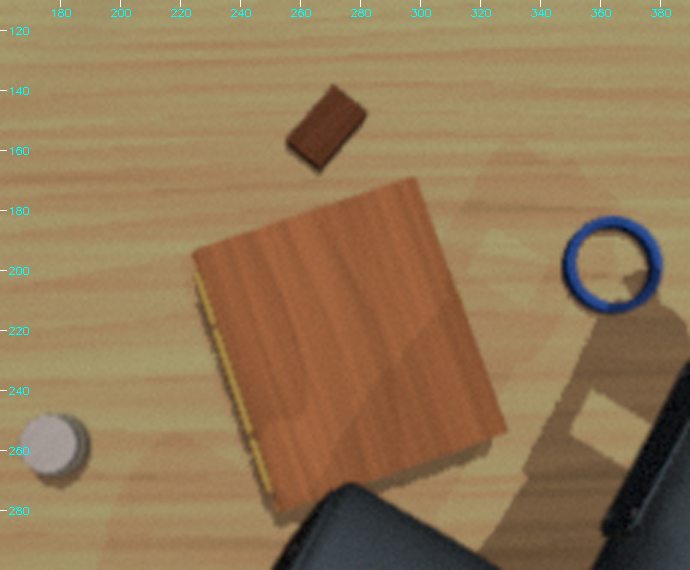

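```bash
python3 -c "
from cell import *
print(job_done())"
```

```text
the job is handed in; nothing more can be done
None
```

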